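# Half-open lid hopper over a hung basket

## Task

Hang the catch basket by its handle on both hooks at the front of the lid hopper and let go of it; only then slide the hopper's sprung gate handle along its slot to half of its travel, level with the black line on the cover, and finish while holding it there against the spring. Never open the gate before the basket hangs, never let it run wide open, and leave the other things on the table where they are.

Things in the scene. Friction and masses are not known exactly. Their poses are not given: they have to be found in the camera images.
- hopper: Fixed off-white steel hopper full of lids, 200 (x) x 260 (y) x 185 mm tall. Origin at the foot of its front face, centre; x points into the hopper, away from the robot, y along the face to the robot's left, z up. Flat cover (z = 185) from x = 0 to 54 mm. Mouth 72 mm wide in the front face, z = 105 to 150 mm, the gate behind it, a 20 mm lip under it.
- hook_seat (a point): Midway between the two hook bars, where the bail's axis best rests: hopper frame x = -75, y = 0, z = 169 mm. The bars (8 mm thick) leave the face at y = -45 and +45 mm: axis z = 166 at the face, 160 from x = -65 to -88, then turned up to the tip at x = -102, z = 178 mm (metal up to 182). The bail must lie across both, between face and tips.
- gate (a joint): Sprung gate, sliding along the hopper's +y: 0 m = shut (where it starts and springs back to), 0.08 m = end stop, fully open; half travel is 0.04 m. The spring takes 4.5 N at 0, rising by 1.5 N per 10 mm (10.5 N at half, 16.5 N at the end).
- gate_handle (a point): Foot of the gate's upright dark steel handle on the hopper's cover: 22 (x) x 14 (y) x 45 mm tall, axes as the hopper's; the point is the centre of its foot. Hopper frame: x = 27, z = 185, y = -40 mm (shut) plus the gate's travel; half travel is y = 0, marked by a thin black line across the slot on the cover. Free for fingers on all sides.
- basket: Loose open steel basket, 90 (x) x 150 (y) x 55 mm tall, 0.2 to 0.4 kg, origin under its centre, with a rigid bail of 10 mm round bar: uprights at y = -72 and +72 mm, a level top bar between them along y. To hang it, the hook bars go in level under the top bar, above the rim and between the uprights; it hangs with its foot about 39 mm above the table.
- bail (a point): Centre of the axis of the basket's bail top bar, 130 mm above the basket's foot and straight over its middle; bar along the basket's y.
- tray: open steel tray without a handle, otherwise of the basket's make: 90 x 150 x 55 mm (x, y, z), origin under its centre; not needed
- flask_a: bare steel flask body, 70 mm across, 180 mm tall, standing; origin under its centre; not needed
- flask_b: bare steel flask body, as flask_a; not needed
- lid_a: round pressed steel lid, 72 mm across, 9 mm thick, lying flat; not needed
- lid_b: round pressed steel lid, as lid_a; not needed
- wrench: open-ended wrench lying flat; not needed
- collar: dark steel collar ring, 60 mm across, 25 mm tall; not needed
- spray: aluminium can, 54 mm across, 150 mm tall, standing; not needed

How it is judged:
By the outcome, as a careful person would: the job done as asked, in the order asked, and still so for the second after the job is handed in, while the arm keeps its last pose, push and grip.
It also fails if it takes over 59 s, if anything falls off the work surface, if the arm or the gripper's body presses on something with over 40 N, if the wrist force passes 120 N, or if a joint passes its speed limit or range.

## Robot

A 6-joint arm with a two-finger parallel gripper is mounted at the origin on the work surface. World frame = base frame: x ahead of the robot, y to its left, z up, the work surface at z = 0. Lengths are in m, angles in rad, forces in N, time in s.
With the tool pointing down it reaches from about 0.35 to 0.775 m from the base axis. Payload 7.3 kg.
Tool frame: the origin (TCP) lies midway between the tips of the shut fingers; the grasp point (between the pads) lies 19 mm behind it; z points along the fingers, y is the line along which they close (so a half turn about z gives the same grasp; the last joint's range is limited). The gripper opens to 92 mm and grips with 3 to 60 N. Pads are 19 mm wide; open, the fingers measure 130 mm over their backs; the gripper's body (75 mm by 190 mm) begins 47 mm behind the grasp point.
Start: joints at [-1.269, 0.342, 1.524, -0, 1.275, -0.146], TCP at [0.227, -0.473, 0.227] pointing down, gripper open.
Joint ranges: [-2.53, 2.53], [-0.77, 2.02], [0.04, 2.7], [-1, 4.14], [0.28, 2.66], [-3.11, 3.11]. Speed limits (rad/s): [2.57, 2.57, 3.14, 3.14, 3.14, 3.14].

## Interface

Orientations are given as a 3x3 rotation matrix whose columns are the frame's x, y, z axes.
In Python, from station import * gives the robot as it stands. Calls block until the motion is done:
- move_to(position, orientation): joint-space move of the TCP to a pose.
- move_linear(position, ori=None, v=0.15, threshold=None): straight line of the TCP; ori=None keeps the orientation; v is the mean speed in m/s. With threshold (N) it stops when the force on the tool has changed by that much, and returns True; else False.
- move_joints(angles): joint-space move.
- grip(opening, newtons=None): finger opening in m; newtons is the grip in N (None keeps the last); returns when the fingers have stopped.
- hold(seconds).
- inverse_kinematics(position, orientation): joint angles nearest the present ones, or None.
- get_image(name): name is "scene" or "top"; returns a dict with "frame" (384x512x3 uint8, red, green, blue), "depth" (384x512 float32, m along the optical axis (not along the pixel's ray), 0 where there is no reading), "fx", "fy", "cx", "cy" (pixels), "rvec" (rotation vector, rad) and "tvec" (3), from world to camera coordinates, as OpenCV has them. Camera axes: x right, y down, z forward; pixel columns grow to the right and rows downward; lengths in m; the calibration is good to about 2 mm. A picture is of the moment at which its call begins.
A pose or a line that the arm cannot do raises Unreachable and nothing moves.
- close_job(): hands the job in; it is judged then, once.
Readings, each from a call of its own:
- get_clock(): time.
- get_joint_positions(): joint angles.
- get_joint_velocities(): joint speeds.
- get_joint_efforts(): joint torques, N m.
- get_tcp_pos(): TCP position.
- get_ee_rot(): TCP orientation.
- get_force(): force on the tool from outside, world axes, zero at the start.
- get_moment(): the same for the moment, N m.
- get_grip_width(): finger opening in m.
- get_grasp_force(): force on a finger pad.
Only numpy, scipy, OpenCV 4.12 (cv2) and the standard library are available. Lean on these libraries where they do the work, as an engineer would, in place of code of your own. Each camera call takes 0.05 s, during which the arm holds its last target. There are 200 camera calls.

## Working session

There is one attempt and no reset: what is moved stays moved. The work goes in short steps, each a Python script; the robot and the scene stay as the last script left them, time stands still between calls to the robot, and variables do not carry over. Pictures are saved under pics/ and viewed, at most 10 in all, crops included, and the job is handed in when it is done.

```bash
mkdir -p pics; ls
cat > h.py <<'E'
from station import *
import numpy as np, cv2
def snap(name,fn):
    d=get_image(name); np.savez(fn+'.npz',**d); cv2.imwrite('pics/'+fn+'.png',d['frame'][:,:,::-1]); return d
def pt(d,u,v,z=None):
    R=cv2.Rodrigues(np.array(d['rvec'],float))[0]; t=np.array(d['tvec'],float).ravel()
    r=np.array([(u-d['cx'])/d['fx'],(v-d['cy'])/d['fy'],1.])
    C=-R.T@t; w=R.T@r
    s=(z-C[2])/w[2] if z is not None else float(d['depth'][int(round(v)),int(round(u))])
    return C+s*w
def cloud(d):
    R=cv2.Rodrigues(np.array(d['rvec'],float))[0]; t=np.array(d['tvec'],float).ravel()
    v,u=np.mgrid[:384,:512]; z=d['depth']
    p=np.stack([(u-d['cx'])/d['fx']*z,(v-d['cy'])/d['fy']*z,z],-1)
    w=(p-t)@R; w[z==0]=np.nan; return w
E
python3 - <<'E'
from h import *
for n in ['scene','top']:
    d=snap(n,n+'0'); R=cv2.Rodrigues(np.array(d['rvec'],float))[0]; print(n,-R.T@np.array(d['tvec']).ravel(),R[2])
a=[cv2.imread('pics/%s0.png'%n) for n in('scene','top')]
cv2.imwrite('pics/s0b.png',cv2.resize(a[0],(800,600),interpolation=cv2.INTER_CUBIC));cv2.imwrite('pics/t0b.png',cv2.resize(a[1],(800,600),interpolation=cv2.INTER_CUBIC))
E
```

```text
pics
scene [1.14873662 0.23218308 0.89920756] [-0.61428758 -0.215191   -0.75917298]
top [0.45404088 0.01120066 1.70731034] [ 0.0402177   0.0019553  -0.99918903]
```

View pics/s0b.png

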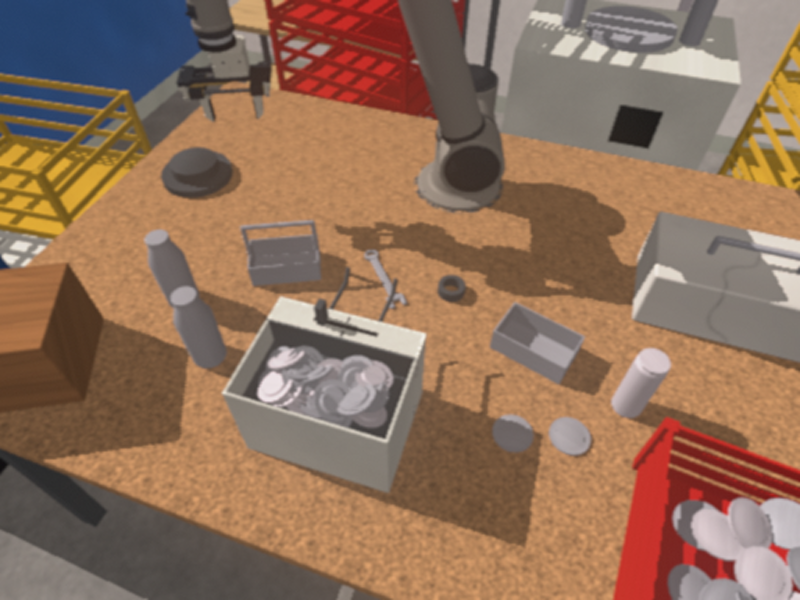

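View pics/t0b.png

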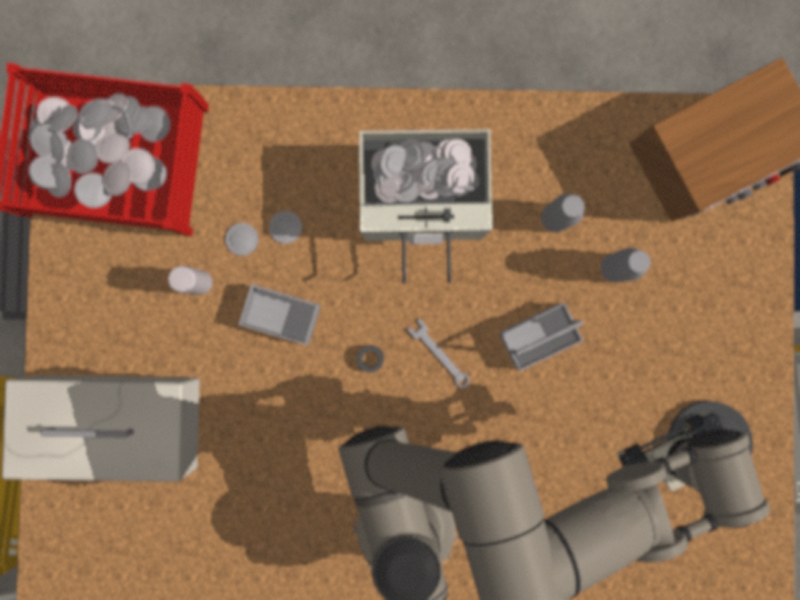

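The scene view shows the basket at (283,250) with its bail up, and the hopper at (325,390) with its handle at (320,310). In the top view the basket is at (540,337), the hopper cover at (426,217) and the hooks at (404/449,280). I'll enlarge these areas.

Run:
```python
from h import *
s=cv2.imread('pics/scene0.png');t=cv2.imread('pics/top0.png')
def c(im,x,y,w,h): return cv2.resize(im[y:y+h,x:x+w],None,fx=5,fy=5,interpolation=cv2.INTER_CUBIC)
# scene crop x145..305 y130..250 (160x120) ; top crop x220..380 y120..240
cv2.imwrite('pics/sc.png',c(s,145,130,160,120));cv2.imwrite('pics/tc.png',c(t,220,125,160,120))
```

```text
(no output)
```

View pics/sc.png

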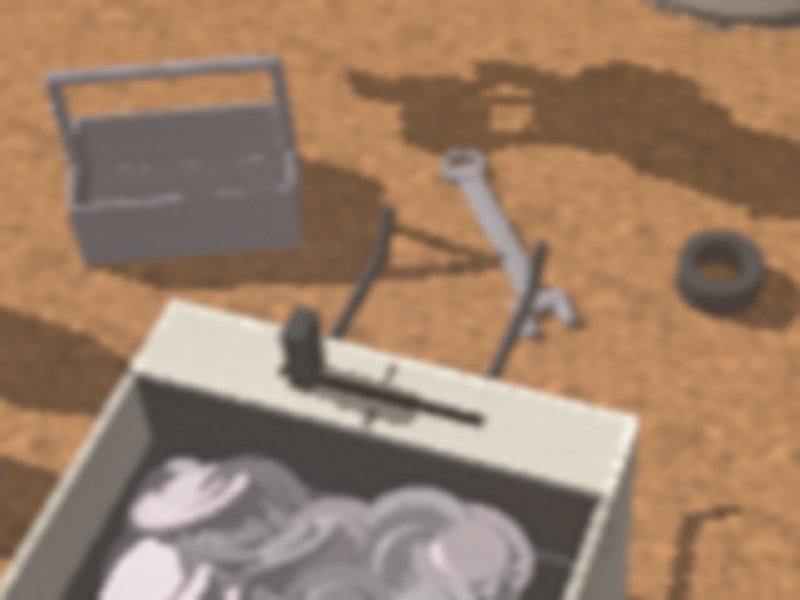

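View pics/tc.png

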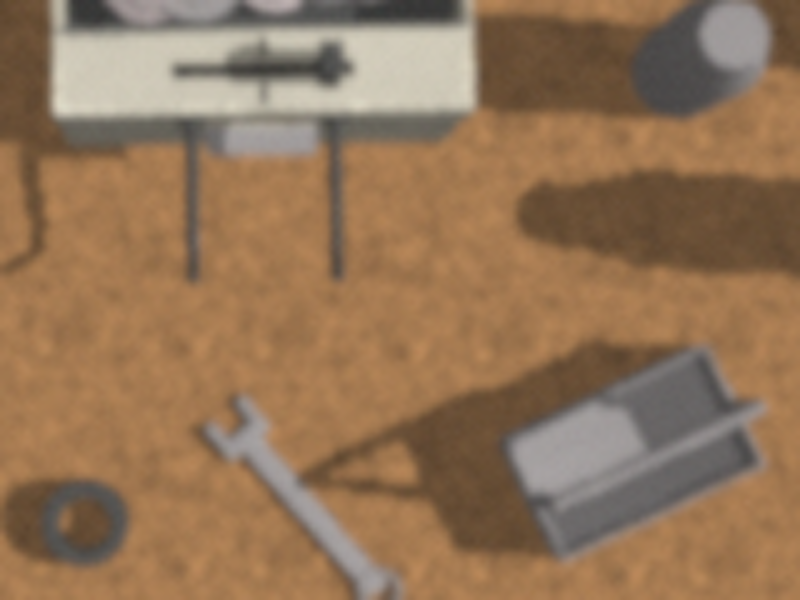

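The scene crop shows the bail bar from (48,77) to (282,60), the cover's front corners at (175,300) and (637,415), and the hook tips at (388,210) and (542,245). The top crop shows the bail bar from (763,407) to (545,503), the corners at (475,110) and (52,113), the tips at (338,277) and (193,277), and the black line at u=263. Next I'll triangulate these points.

Run:
```python
from h import *
s=np.load('scene0.npz');t=np.load('top0.npz')
def P(d):
    return np.hstack([cv2.Rodrigues(d['rvec'].astype(float))[0],d['tvec'].reshape(3,1)])
def n(d,u,v): return np.array([[(u-d['cx'])/d['fx']],[(v-d['cy'])/d['fy']]])
f=lambda p,o:(o[0]+(p[0]+.5)/5-.5,o[1]+(p[1]+.5)/5-.5)
for k,a,b in [('bail-y',(48,77),(763,407)),('bail+y',(282,60),(545,503)),('cov-y',(175,300),(475,110)),('cov+y',(637,415),(52,113)),('tip-y',(388,210),(338,277)),('tip+y',(542,245),(193,277)),('line front',(390,368),(263,40)),('line f2',(370,424),(263,102))]:
    a=f(a,(145,130));b=f(b,(220,125))
    X=cv2.triangulatePoints(P(s),P(t),n(s,*a),n(t,*b));X=(X[:3]/X[3]).ravel()
    print(k,X.round(4),'dep s',pt(s,*a).round(3),'t',pt(t,*b).round(3))
def obb(w,m,k):
    p=w[m]; 
    if len(p)<5: print(k,len(p));return
    r=cv2.minAreaRect(p[:,:2].astype(np.float32)*1000); print(k,len(p),p.mean(0).round(4),np.median(p[:,2]).round(4),'rect',np.round(r[0],1),np.round(r[1],1),round(r[2],2))
w=cloud(t); 
hop=(abs(w[...,2]-.185)<.006)&(abs(w[...,0]-.66)<.2)&(abs(w[...,1])<.17); obb(w,hop,'hop rim top')
w2=cloud(s); hop=(abs(w2[...,2]-.185)<.006)&(abs(w2[...,0]-.66)<.2)&(abs(w2[...,1])<.17); obb(w2,hop,'hop rim scene')
for k,ww in(('t',w),('s',w2)):
    for lo,hi,nm in((.118,.145,'bail'),(.045,.062,'rim')):
        m=(ww[...,2]>lo)&(ww[...,2]<hi)&(ww[...,0]>.25)&(ww[...,0]<.52)&(ww[...,1]>-.3)&(ww[...,1]<-.07); obb(ww,m,nm+k)
```

```text
bail-y [ 0.457  -0.3522  0.1325] dep s [ 0.459 -0.35   0.135] t [ 0.457 -0.352  0.136]
bail+y [ 0.3941 -0.2143  0.1353] dep s [ 0.26  -0.294 -0.001] t [ 0.394 -0.215  0.127]
cov-y [ 0.6375 -0.1595  0.1848] dep s [ 0.638 -0.158  0.186] t [ 0.66  -0.182 -0.   ]
cov+y [0.6315 0.1002 0.1902] dep s [ 0.492  0.063 -0.002] t [0.652 0.112 0.01 ]
tip-y [ 0.5334 -0.078   0.1802] dep s [ 0.536 -0.077  0.183] t [ 0.533 -0.077  0.188]
tip+y [0.5315 0.0127 0.1821] dep s [0.53  0.012 0.18 ] t [0.532 0.012 0.182]
line front [ 0.6715 -0.0223  0.2246] dep s [ 0.642 -0.032  0.185] t [ 0.68  -0.029  0.183]
line f2 [ 0.6486 -0.0363  0.1432] dep s [ 0.678 -0.027  0.184] t [ 0.64  -0.029  0.189]
hop rim top 2073 [ 0.7027 -0.0291  0.1851] 0.1851 rect [681.5 -28.4] [306.6 259.9] 1.84
hop rim scene 2781 [ 0.7068 -0.0286  0.1837] 0.1841 rect [681.2 -30.6] [305.4 261. ] 1.82
bailt 93 [ 0.4107 -0.2564  0.1345] 0.1353 rect [ 411.  -258.3] [10.1 93. ] 25.44
rimt 96 [ 0.4107 -0.244   0.0543] 0.0544 rect [ 415.8 -267. ] [ 90.2 113.7] 26.48
bails 92 [ 0.4119 -0.2573  0.132 ] 0.1327 rect [ 412.2 -259.9] [11.3 90.4] 25.2
rims 157 [ 0.4232 -0.2529  0.0516] 0.052 rect [ 416.  -269.1] [ 94.1 112.8] 28.27
```

Two views agree: the bail centre is at about (0.4255, -0.283, 0.130), and the hopper face at about (0.634, -0.03) with a yaw of about 1.6°. I'll refine those fits, then grasp. I'm gripping 16 mm towards +y so the hand's body clears the gate handle when I lower the basket.

```bash
python3 - <<'E'
from h import *
for n in('top0','scene0'):
    w=cloud(np.load(n+'.npz'))
    m=(abs(w[...,2]-.185)<.005)&(abs(w[...,0]-.75)<.145)&(abs(w[...,1])<.2)
    r=cv2.minAreaRect(w[m][:,:2].astype(np.float32)*1000); print('hop',r)
    m=(w[...,2]>.08)&(w[...,2]<.145)&(w[...,0]>.3)&(w[...,0]<.5)&(w[...,1]>-.38)&(w[...,1]<-.17)
    p=w[m]; p=p[p[:,2]>.12]; r=cv2.minAreaRect(p[:,:2].astype(np.float32)*1000); print('bail',r,np.percentile(p[:,2],[50,95]))
    m=(w[...,2]>.225)&(w[...,2]<.235)&(abs(w[...,0]-.66)<.03)&(abs(w[...,1]+.06)<.06)
    p=w[m];print('handle top',len(p),p.mean(0) if len(p) else 0,p.min(0),p.max(0))
E
cat >> h.py <<'E'
def Rd(yaw):  # tool down, tool y axis along angle yaw in world
    c,s=np.cos(yaw),np.sin(yaw); y=np.array([c,s,0]); z=np.array([0,0,-1.]); return np.column_stack([np.cross(y,z),y,z])
E
python3 - <<'E'
from h import *
print(get_ee_rot().round(2) if hasattr(get_ee_rot(),'round') else get_ee_rot(), get_joint_positions())
for y in(25,205,-155): print(y,inverse_kinematics([.4255,-.283,.111],Rd(np.radians(y))))
for y in(1.7,181.7): print(y,inverse_kinematics([.56,-.015,.15],Rd(np.radians(y))))
for y in(91.7,-88.3): print(y,inverse_kinematics([.66,-.03,.195],Rd(np.radians(y))))
E
```

```text
hop ((731.667236328125, -26.9488525390625), (205.0247039794922, 260.35015869140625), 1.5651055574417114)
bail ((424.33013916015625, -284.47796630859375), (9.62934398651123, 151.7622833251953), 26.351926803588867) [0.13527703 0.14081293]
handle top 34 [ 0.66145513 -0.06935421  0.23013729] [ 0.65061981 -0.07545125  0.22521928] [ 0.67286298 -0.06308833  0.23397448]
hop ((732.5521240234375, -28.948455810546875), (202.64401245117188, 261.0325012207031), 1.8173762559890747)
bail ((425.552001953125, -287.16595458984375), (11.654844284057617, 151.12161254882812), 26.215312957763672) [0.13270754 0.13610254]
handle top 43 [ 0.66269203 -0.06993874  0.22894025] [ 0.65097897 -0.07824724  0.22544964] [ 0.67286724 -0.06372016  0.23157013]
[[ 0.9   0.43 -0.  ]
 [ 0.43 -0.9   0.  ]
 [ 0.   -0.   -1.  ]] [-1.26897914e+00  3.42702818e-01  1.52491090e+00 -1.98172237e-06
  1.27537968e+00 -1.45961885e-01]
25 [-7.36985294e-01  4.42818323e-01  1.72268940e+00 -4.44089210e-16
  9.76084928e-01 -1.17331761e+00]
205 [-7.36985294e-01  4.42818323e-01  1.72268940e+00 -4.44089210e-16
  9.76084928e-01  1.96827505e+00]
-155 [-7.36985294e-01  4.42818323e-01  1.72268940e+00 -4.44089210e-16
  9.76084928e-01  1.96827505e+00]
1.7 [-1.63585308e-01  4.75999313e-01  1.53785843e+00 -4.44089210e-16
  1.12773491e+00 -1.93255906e-01]
181.7 [-1.63585308e-01  4.75999313e-01  1.53785843e+00 -4.44089210e-16
  1.12773491e+00  2.94833675e+00]
91.7 [-1.61320742e-01  6.19231503e-01  1.15443893e+00 -4.44089210e-16
  1.36792222e+00 -1.76178767e+00]
-88.3 [-1.61320742e-01  6.19231503e-01  1.15443893e+00 -4.44089210e-16
  1.36792222e+00  1.37980499e+00]
```

```bash
cat >> h.py <<'E'
O=np.array([.634,-.0302,0]); YH=np.radians(1.6)
def H(x,y,z): c,s=np.cos(YH),np.sin(YH); return O+np.array([c*x-s*y,s*x+c*y,z])
E
python3 - <<'E'
from h import *
b=np.radians(25.5); p=np.array([.4252,-.285,0])+.016*np.array([-np.sin(b),np.cos(b),0])
move_to(p+[0,0,.23],Rd(b)); 
print(move_linear(p+[0,0,.112],v=.12,threshold=6))
grip(0.0,30); print('w',get_grip_width(),get_grasp_force())
f0=get_force(); move_linear(p+[0,0,.20],v=.1); hold(.3)
print(f0,get_force(),get_moment(),get_grip_width(),get_clock())
d=snap('scene','s1'); t=snap('top','t1')
a=cv2.resize(d['frame'][60:260,130:330,::-1],(400,400),interpolation=cv2.INTER_CUBIC);c=cv2.resize(t['frame'][120:320,200:400,::-1],(400,400),interpolation=cv2.INTER_CUBIC)
cv2.imwrite('pics/g1.png',np.hstack([a,c]))
E
```

```text
False
w 0.009106182404451789 29.988051652908325
[-1.03216504 -0.22632955 -1.59945078] [ 0.28181934 -0.03451805 -1.69816142] [ 0.02277057 -0.13240486 -0.00507352] 0.008900940303758048 4.9
```

View pics/g1.png

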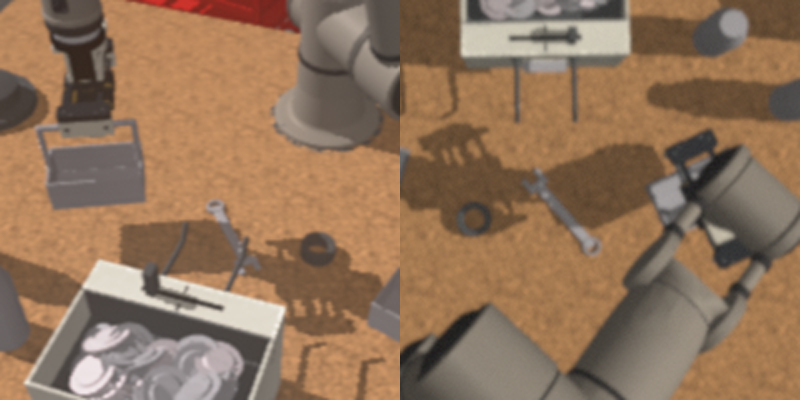

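The basket is lifted level: bar from (40,127) to (135,122) in the left half, with the hand near its middle. I'll measure where the bar sits in the hand from the uprights in the scene cloud.

Run:
```python
from h import *
d=np.load('s1.npz'); w=cloud(d); tcp=np.array(get_tcp_pos()); R=np.array(get_ee_rot())
q=(w-tcp)@R   # tool coords
y=np.nan_to_num(q,nan=9)
m=(abs(y[...,0])<.11)&(abs(y[...,1])<.03)&(y[...,2]>-.012)&(y[...,2]<.05)   # uprights
p=q[m]; 
for s in(1,-1):
    a=p[p[:,0]*s>.04]; print(s,len(a),np.median(a,0) if len(a) else 0)
m=(abs(y[...,0])<.11)&(abs(y[...,1])<.04)&(y[...,2]>-.032)&(y[...,2]<-.008)&(abs(y[...,0])>.045)
a=q[m]; print('bar',len(a),a.min(0),a.max(0)); 
for s in(1,-1):
    b=a[a[:,0]*s>0];print(s,np.median(b,0))
m=(abs(y[...,0])<.12)&(abs(y[...,1])<.07)&(y[...,2]>.055)&(y[...,2]<.12)
a=q[m];print('box',len(a),a.min(0),a.max(0)); print('tool x world',R[:,0])
```

```text
1 50 [0.05481067 0.00198557 0.01800477]
-1 50 [-0.08828193  0.0029305   0.01865621]
bar 69 [-0.09355261 -0.00666757 -0.02503719] [ 0.0582882   0.00669076 -0.00837726]
1 [ 0.05213402  0.00211697 -0.0207064 ]
-1 [-0.07858602  0.00227881 -0.01979393]
box 1448 [-0.09251671 -0.04897929  0.05502515] [0.05990954 0.0475388  0.114294  ]
tool x world [-4.30523029e-01  9.02579518e-01  3.69102719e-04]
```

The bar sits as planned, 16.7 mm off the grasp and level. Moving it over the hooks.

Run:
```python
from h import *
g=.0167
move_to(H(-160,0,0)*0+H(-.165,g,.192),Rd(YH))
print(move_linear(H(-.075,g,.192),v=.08,threshold=8)); hold(.3)
print(get_force(),get_tcp_pos(),H(-.075,g,.192),get_clock())
d=snap('scene','s2'); t=snap('top','t2')
a=cv2.resize(d['frame'][110:235,170:295,::-1],(400,400),interpolation=cv2.INTER_CUBIC);c=cv2.resize(t['frame'][110:235,215:340,::-1],(400,400),interpolation=cv2.INTER_CUBIC)
cv2.imwrite('pics/g2.png',np.hstack([a,c]))
```

```text
False
[ 0.07715995  0.30665722 -2.66625871] [ 0.55845555 -0.01560815  0.19217451] [ 0.55856295 -0.01560063  0.192     ] 7.5833
```

View pics/g2.png

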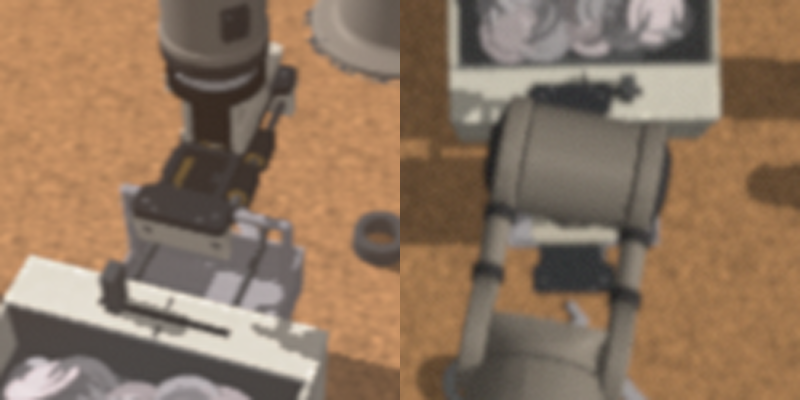

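Left half: the bar is over both hooks, with the hook tip at (250,240) visible inside the bail. Right half: the body's edge at (610,95) clears the gate handle at (628,88). Lowering, then releasing.

Run:
```python
from h import *
g=.0167
print(move_linear(H(-.075,g,.154),v=.08,threshold=8),get_force())
print(move_linear(H(-.075,g,.1475),v=.02,threshold=3.5),get_tcp_pos()); hold(.2); print(get_force(),get_grip_width())
grip(.03); hold(.2); print('released',get_force())
print(move_linear(np.array(get_tcp_pos())+[0,0,.02],v=.06,threshold=5),get_force())
move_linear(H(-.075,g,.27),v=.15)
move_linear(H(-.17,g,.30),v=.25); hold(.3)
print(get_clock())
d=snap('scene','s3'); t=snap('top','t3')
a=cv2.resize(d['frame'][110:235,170:295,::-1],(400,400),interpolation=cv2.INTER_CUBIC);c=cv2.resize(t['frame'][110:235,215:340,::-1],(400,400),interpolation=cv2.INTER_CUBIC)
cv2.imwrite('pics/g3.png',np.hstack([a,c]))
w=cloud(d); c,s=np.cos(YH),np.sin(YH); q=(w-O)@np.array([[c,-s,0],[s,c,0],[0,0,1]]); y=np.nan_to_num(q,nan=9)
m=(abs(y[...,1])<.1)&(y[...,0]>-.095)&(y[...,0]<-.055)&(y[...,2]>.14)&(y[...,2]<.2)
p=q[m]
for lo,hi in((-.09,-.055),(-.035,.035),(.055,.09)):
    b=p[(p[:,1]>lo)&(p[:,1]<hi)&(p[:,2]>.165)]; print(lo,len(b),b.mean(0) if len(b) else 0)
m=(y[...,2]>.225)&(y[...,2]<.235)&(abs(y[...,0]-.027)<.02)&(abs(y[...,1])<.06);print('handle',q[m].mean(0))
```

```text
False [-0.15771418  0.31183111 -1.70075139]
True [ 0.55924083 -0.01566487  0.15022615]
[-0.31682016  0.10961527  6.25267763] 0.009063340385240077
released [ 0.12257523  0.20513702 -0.04637318]
False [-0.17181611  0.41846849 -0.09693808]
11.75
-0.09 30 [-0.07186373 -0.06570363  0.17076323]
-0.035 85 [-0.07221112  0.00071228  0.17177089]
0.055 28 [-0.07260026  0.06515636  0.17134987]
handle [ 0.02763864 -0.04086397  0.22897793]
```

View pics/g3.png

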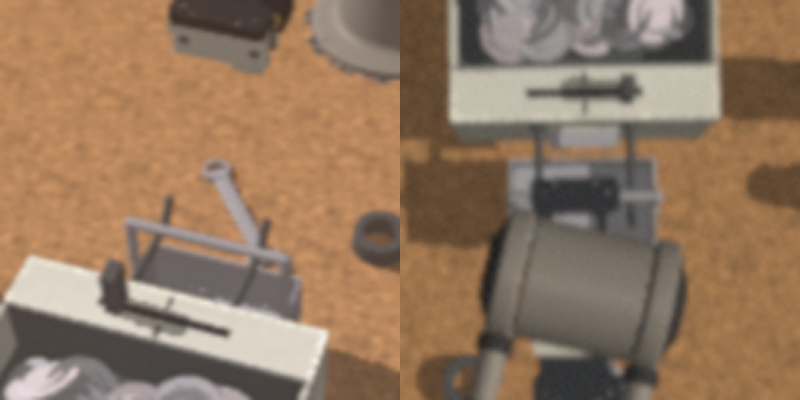

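The basket hangs level on both hooks: bar from (125,225) to (290,262), both hook bars under it, gate still shut. Now the gate handle.

Run:
```python
from h import *
y0=-.0405
grip(.05)
move_to(H(.027,y0,.29),Rd(YH-np.pi/2))
print(move_linear(H(.027,y0,.196),v=.12,threshold=6))
grip(0,45); hold(.2); f=np.array(get_force()); print('w',get_grip_width(),get_grasp_force(),f,get_tcp_pos())
print(move_linear(H(.027,-.0003,.196),v=.03,threshold=30)); hold(.3)
c,s=np.cos(YH),np.sin(YH); M=np.array([[c,-s,0],[s,c,0],[0,0,1]])
print((np.array(get_tcp_pos())-O)@M,np.array(get_force())@M,get_grip_width(),get_clock())
d=snap('scene','s4'); t=snap('top','t4')
a=cv2.resize(d['frame'][160:240,175:255,::-1],(400,400),interpolation=cv2.INTER_CUBIC);b=cv2.resize(t['frame'][110:190,230:310,::-1],(400,400),interpolation=cv2.INTER_CUBIC)
cv2.imwrite('pics/g4.png',np.hstack([a,b]))
```

```text
False
w 0.0139850221390301 44.996527433395386 [0.02652313 6.29623735 0.71810289] [ 0.66210305 -0.06805843  0.1961119 ]
False
[ 0.02698242 -0.00328997  0.19609745] [-1.0551232  -9.37777864  0.92913689] 0.013576072911786101 17.4
```

View pics/g4.png

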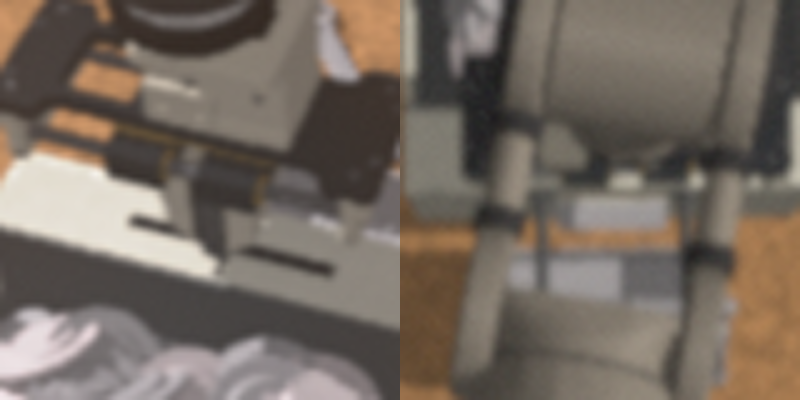

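The handle is gripped at (210,215) in the left half, but the arm yielded about 3 mm to the spring. At the shut stop the TCP stood at y = -38.6 mm, so half travel is a TCP y of about +1.2 mm. Correcting for that.

Run:
```python
from h import *
c,s=np.cos(YH),np.sin(YH); M=np.array([[c,-s,0],[s,c,0],[0,0,1]])
cmd=.0044; tgt=.0012
for i in range(2):
    move_linear(H(.027,cmd,.196),v=.02); hold(.4)
    y=((np.array(get_tcp_pos())-O)@M)[1]; print(cmd,y,np.array(get_force())@M,get_grip_width(),get_grasp_force())
    if abs(y-tgt)<.0005: break
    cmd+=tgt-y
d=snap('scene','s5'); print(get_clock())
a=cv2.resize(d['frame'][160:240,175:255,::-1],(480,480),interpolation=cv2.INTER_CUBIC)
a3=cv2.resize(cv2.imread('pics/s3.png')[160:240,175:255],(300,300),interpolation=cv2.INTER_CUBIC)
cv2.imwrite('pics/g5.png',np.hstack([a,np.vstack([a3,np.zeros((180,300,3),np.uint8)])]))
```

```text
0.0044 0.0011878987130481142 [  0.09947895 -10.10436583   0.89386857] 0.013790786609256122 45.03757417201996
18.3333
```

View pics/g5.png

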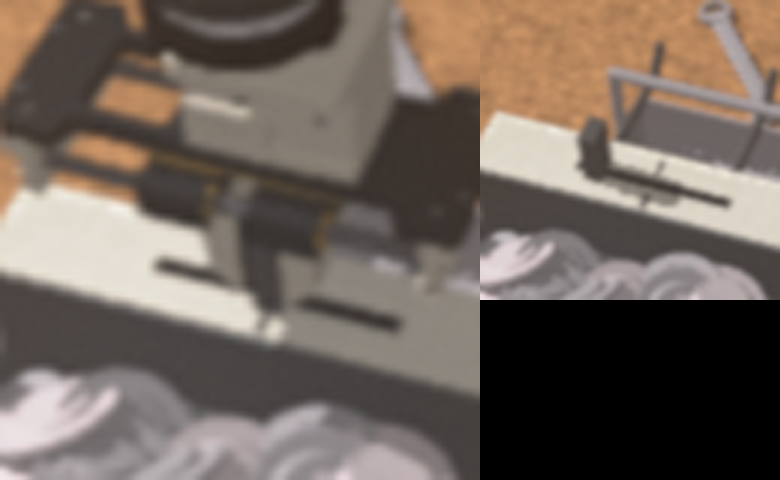

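The handle foot at (266,308) lies on the black line, whose visible end is at (263,322). The spring force is about 10.4 N, matching half travel.

```bash
python3 -c "
from h import *
print(close_job())"
```

```text
the job is handed in; nothing more can be done
None
```

The basket hangs level on both hooks and has been released; after that the gate handle was slid to half travel, level with the black line, and is held there against the spring. The job was handed in at about 18 s of the 59 s allowed.

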